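# Pointing check of a packed food pot

## Robot

A 6-joint arm with a two-finger parallel gripper is mounted at the origin on a cart in front of the work surface, level with it; the furniture and walls round the work are solid. World frame = base frame: x ahead of the robot, y to its left, z up, the work surface at z = 0. Lengths are in m, angles in rad, forces in N, time in s.
With the tool pointing down it reaches from about 0.3 to 0.875 m from the base axis. Payload 6.4 kg.
Tool frame: the origin (TCP) lies between the finger pads, 19 mm behind the fingertips; this is the grasp point; z points along the fingers, y is the line along which they close (so a half turn about z gives the same grasp; the last joint's range is limited). The gripper opens to 88 mm and grips with 3 to 60 N. Pads are 18 mm wide; open, the fingers measure 123 mm over their backs; the gripper's body (75 mm by 187 mm) begins 45 mm behind the grasp point.
Start: joints at [-1.315, 0.181, 1.607, -0, 1.354, -0.206], TCP at [0.256, -0.515, 0.257] pointing down, gripper open.
Joint ranges: [-2.99, 2.99], [-0.89, 2.07], [0.3, 2.58], [-1.14, 4.28], [0, 2.63], [-3.12, 3.12]. Speed limits (rad/s): [2.57, 2.57, 3.01, 3.14, 3.14, 3.14].

## Interface

Orientations are given as a unit quaternion [x, y, z, w].
In Python, from plant import ctrl gives the robot as it stands. The module is installed in compiled form; this text tells all that it offers.
- The arm moves only by the tool drive_tool, never from a script. Its argument "series" is a list of rows, each a list of 2 entries, a list of its own where there are three numbers: the shift along the world's x, y, z in mm, then the turn about the world's z in degrees. A call has 1 to 5 rows; each row shifts and turns the commanded pose from where the row before left it; what a row does not reach is not made up. A row lasts 1/12 s, in which the tool goes at most 41.7 mm and 7.16 degrees, less where a joint would pass 70% of its speed; a pose out of reach is approached as far as the arm can. A call is refused whole if a number of a shift passes 41.7 or a number of a turn 7.16, either way. A call with a gripper value outside its range is refused whole. "hand" is the opening, from -1 (shut) to 1 (fully open), set as the call begins (left out, the last holds). The fingers move at their own pace and stop on an object; "squeeze" is the grip in N (left out, the last holds). Time passes only in rows, so rows that do not move let the fingers close. It gives the time, the measured TCP pose, the force, the opening and the grip force at its end, in the units of the state.
- ctrl.read_state(): the state, without advancing time (a new reading comes with each control period).
- ctrl.read_camera(name): name is "scene" or "top"; returns a dict with "color" (420x560x3 uint8, blue, green, red), "mtx" (3x3 intrinsics, pixels), "k1" (the pictures are not rectified: a ray, as slopes to the right and down, at radius r is drawn at 1 + k1 r^2 times it, then the intrinsics apply), "cam_to_world" (4x4, takes a point from camera to world coordinates). Camera axes: x right, y up, looking along -z (the intrinsics and any distortion apply to the point x, -y, -z); pixel columns grow to the right and rows downward; lengths in m; the calibration is good to about 2 mm. A picture is of the moment at which its call begins. There is no depth.
- ctrl.job_done(): hands the job in; it is judged then, once.
The state is a dict: "t": time; "joint_positions": joint angles; "joint_vel": joint speeds; "joint_efforts": joint torques, N m; "eef_pos": TCP position; "orientation": TCP orientation; "force": force on the tool from outside, world axes, zero at the start; "wrist_torque": the same for the moment, N m; "grip_width": finger opening in m; "grip_force": force on a finger pad.
Only numpy, scipy, OpenCV 4.12 (cv2) and the standard library are available. Lean on these libraries where they do the work, as an engineer would, in place of code of your own. Each camera call takes 0.05 s, during which the arm holds its last target. There are 200 camera calls.

## Task

Close up the mushroom pot for the fridge with a pointing check, contents first and clip last, using the fingertips only and grasping nothing: point straight down at the mushroom in its open pot from a few centimetres above, touching nothing, for two seconds; then swing that pot's lid over and press it gently shut without shifting the pot from its place. Finish by pointing in the same way, without contact and for two seconds, at the green clip on the shut lid's front edge, and end there, still pointing. The garlic pot is still in use: leave it open, and leave the mushroom, the garlic and everything else untouched.

Things in the scene. Friction and masses are not known exactly. Their poses are not given: they have to be found in the camera images.
- pot_a: Mushroom pot: loose round grey food pot, 126 mm across, rim 62 mm high, lid top 74 mm when shut, about 0.4 kg; of the two alike, the one with the mushroom in it. Origin: centre of its underside, on the table. Its +x points to the lid's hinge (axis along its y, 66 mm from the centre, 62 mm up), its -x to the clip. It slides or tips if pushed high up with over 1.5 N.
- pot_a_lid (a joint): Hinge of the mushroom pot's round flat lid (126 mm across, 15 mm thick, 0.1 kg), rad: 0 shut, 1.57 upright, 1.92 fully open, leaning back beyond the hinge. Starts at 1.72 to 1.9, its free edge then about 185 mm above the table. Its upper part needs under 1 N to push; past upright it drops softly by its own weight.
- clip (a point): Green clip at the front edge of the mushroom pot's lid, at the top face, 62 mm from the pot's centre on the side away from the hinge; it moves with the lid (74 mm above the table when shut).
- mushroom_mid (a point): Middle of the brown mushroom (37 mm across, 33 mm high) that lies in the mushroom pot, its top about 40 mm above the table and below the pot's rim.
- pot_b: The garlic pot: the same kind of pot, open likewise, with the garlic in it. Origin and axes as for the mushroom pot. Leave it open and where it is.
- pot_b_lid (a joint): Hinge of the garlic pot's lid, rad, as for the mushroom pot. Leave it open.
- garlic: White garlic bulb, 51 mm, in the garlic pot. Origin: centre of its underside.
- mug: Bystander: white mug with a diamond pattern, 78 mm across, 90 mm high. Origin: underside.
- spoon: Bystander: spoon with a red handle, 190 x 38 x 14 mm, lying. Origin: middle of its underside.
- onion: Bystander: red onion, 67 mm across, 71 mm high. Origin: underside.
- tin: Bystander: squat tomato tin, 75 mm across, 58 mm high. Origin: underside.
- spice_jar: Bystander: spice jar with a red cap and green label, 45 mm across, 106 mm high. Origin: underside.
- kettle: Bystander: glass kettle with black lid and handle, 120 x 158 mm, 183 mm high. Origin: underside.
- mushroom: The mushroom itself; origin at the centre of its underside (it may lie tilted).
Things that resemble listed ones, but are neither listed nor needed, are in the scene too. What is shaped like the garlic but black, blue or purple is not meant.

How it is judged:
By the outcome, as a careful person would: the job done as asked, in the order asked, and still so for the second after the job is handed in, with the robot touching nothing.
It also fails if it takes over 58 s, if anything falls off the work surface, if the arm or the gripper's body presses on something with over 40 N, if the wrist force passes 120 N, or if a joint passes its speed limit or range.

## Working session

There is one attempt and no reset: what is moved stays moved. The work goes in short steps, Python scripts to look and compute and a tool call to move; the robot and the scene stay as the last step left them, time stands still between calls to the robot, and variables do not carry over. Pictures are saved under pics/ and viewed, at most 10 in all, crops included, and the job is handed in when it is done.

Besides the shell and the picture viewer there is one more tool, called after "Emit:" as name(argument=value, ...) on one line, values as JSON. drive_tool: Moves the arm, as the interface text tells. Its arguments: {"type":"object","properties":{"series":{"type":"array","items":{"type":"array"}},"hand":{"type":"number"},"squeeze":{"type":"number"}},"required":["series"]}

```bash
mkdir -p pics
cat > h.py <<'E'
import numpy as np, cv2
from plant import ctrl
def snap(n,f):
    c=ctrl.read_camera(n); cv2.imwrite(f,c["color"]); np.savez(f[:-4]+'.npz',**{k:c[k] for k in("mtx","k1","cam_to_world","color")}); return c
def ray(c,u,v):
    K=np.array(c["mtx"]);p=cv2.undistortPoints(np.array([[[u,v]]],float),K,np.array([float(c["k1"]),0,0,0]))[0,0]
    T=np.array(c["cam_to_world"]);return T[:3,3],T[:3,:3]@np.array([p[0],-p[1],-1])
def atz(c,u,v,z):
    o,d=ray(c,u,v);return o+d*(z-o[2])/d[2]
def tri(c1,p1,c2,p2):
    o1,d1=ray(c1,*p1);o2,d2=ray(c2,*p2)
    s=np.linalg.lstsq(np.c_[d1,-d2],o2-o1,rcond=None)[0]
    a,b=o1+s[0]*d1,o2+s[1]*d2
    return (a+b)/2,np.linalg.norm(a-b)
def proj(c,P):
    T=np.array(c["cam_to_world"]);q=T[:3,:3].T@(np.array(P)-T[:3,3]);s=np.array([q[0],-q[1]])/-q[2]
    s=s*(1+float(c["k1"])*(s@s));K=np.array(c["mtx"]);return K[:2,:2]@s+K[:2,2]
E
python3 - <<'E'
from h import *
for n in("scene","top"):
    c=snap(n,f"pics/{n}0.png");print(n,np.round(c["cam_to_world"],3).tolist(),c["k1"])
a=[cv2.imread(f"pics/{n}0.png") for n in("scene","top")]
print(ctrl.read_state())
E
```

```text
scene [[0.675, 0.535, -0.509, -0.131], [-0.738, 0.483, -0.471, -0.64], [-0.006, 0.693, 0.721, 1.06], [0.0, 0.0, 0.0, 1.0]] -0.07428698765349045
top [[0.01, 0.985, -0.174, 0.396], [-1.0, 0.009, -0.004, 0.017], [-0.003, 0.174, 0.985, 1.17], [0.0, 0.0, 0.0, 1.0]] 0.005763518696181015
{'t': 0.1, 'joint_positions': array([-1.31528665e+00,  1.81454461e-01,  1.60785628e+00, -1.97161423e-05,
        1.35376399e+00, -2.06287454e-01]), 'joint_vel': array([ 0.00027356, -0.00107802, -0.00275958, -0.0005417 , -0.00144568,
       -0.00036794]), 'joint_efforts': array([ 3.62308774e-04, -4.34821880e+01, -3.42695439e+01,  7.04631326e-02,
        3.40165431e-02, -3.56492512e-05]), 'eef_pos': array([ 0.25610389, -0.51434574,  0.2566321 ]), 'orientation': array([ 9.73460394e-01,  2.28854346e-01, -2.78582410e-05, -7.40576494e-04]), 'force': array([-0.05590368,  1.11808037,  0.53945109]), 'wrist_torque': array([-0.00442797,  0.04031639,  0.02251042]), 'grip_force': 0.0, 'grip_width': 0.08821769448898491}
```

View pics/scene0.png

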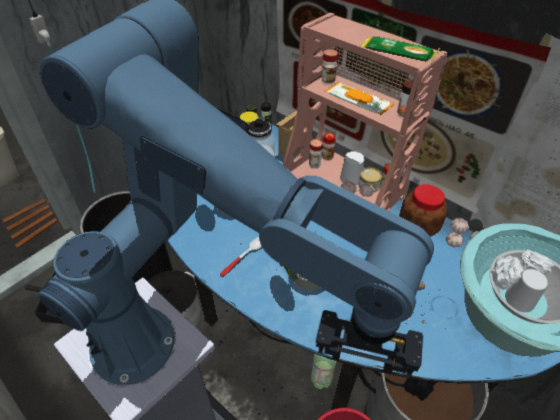

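View pics/top0.png

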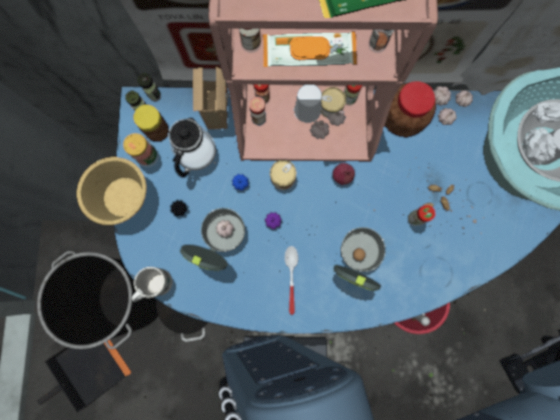

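Run:
```python
import cv2
a=cv2.imread("pics/top0.png")[205:305,170:410]
cv2.imwrite("pics/crop0.png",cv2.resize(a,None,fx=3.3,fy=3.3,interpolation=cv2.INTER_CUBIC))
```

```text
(no output)
```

View pics/crop0.png

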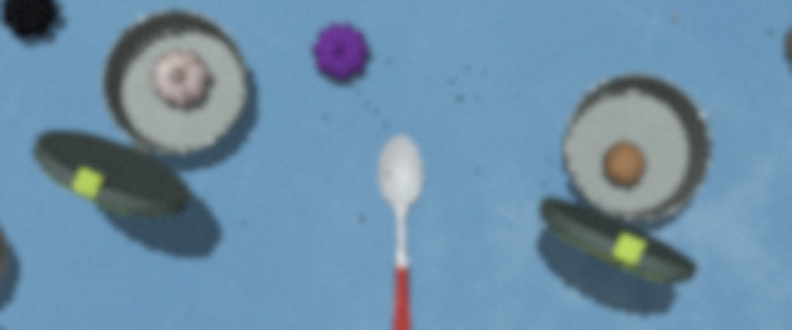

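The mushroom pot is the right one: the brown mushroom is at (359,254), its pot is centred at (363,250) and its clip is at (361,280). The left pot at (226,230) holds the white garlic. The black and purple bulbs at (180,208) and (273,220) are distractors.

```bash
cat >> h.py <<'E'
def pts(p):
    x,y,w,q=p
    def W(l): return [x+np.cos(w)*l[0]-np.sin(w)*l[1], y+np.sin(w)*l[0]+np.cos(w)*l[1], l[2]]
    L=lambda a,b,n:W([.066-a*np.cos(q)+n*np.sin(q), b, .062+a*np.sin(q)+n*np.cos(q)])
    return W,L
E
python3 - <<'E'
from h import *
from scipy.optimize import least_squares
c=np.load("pics/top0.npz")
f=lambda u,v:np.array([170+(u+.5)/3.3-.5,205+(v+.5)/3.3-.5])
def res(p):
    W,L=pts(p)
    return np.r_[proj(c,W([0,0,.062]))-f(638,148), proj(c,L(.128,0,.012))-f(630,249), proj(c,L(.066,.063,.005))-f(541,208),proj(c,L(.066,-.063,.005))-f(694,272)]
P0=atz(c,*f(638,148),.062)
for w in (np.pi,):
    r=least_squares(lambda p:res(p),[P0[0],P0[1],w,1.8]);r2=least_squares(res,[P0[0],P0[1],w-.4,1.8])
    for s in(r,r2):
        print(s.x.round(4),s.fun.round(1));W,L=pts(s.x);print("clip",np.round(L(.128,0,.012),4),"shutclip",np.round(W([-.062,0,.074]),4),"hinge",np.round(W([.066,0,.062]),4))
print("mush",atz(c,*f(624,162),.026))
E
```

```text
[ 0.4449 -0.1954  5.9637 -0.0925] [ -2.   15.9  -6.4   7.7   5.   -9.8   3.5 -13.9]
clip [ 0.3855 -0.1757  0.0621] shutclip [ 0.386  -0.1759  0.074 ] hinge [ 0.5076 -0.2161  0.062 ]
[ 0.4449 -0.1954  5.9637 -0.0926] [ -2.   15.9  -6.4   7.7   5.   -9.8   3.5 -13.9]
clip [ 0.3855 -0.1757  0.0621] shutclip [ 0.386  -0.1759  0.074 ] hinge [ 0.5076 -0.2161  0.062 ]
mush [ 0.47870065 -0.1967453   0.026     ]
```

Run:
```python
from h import *
from scipy.optimize import least_squares
c=np.load("pics/top0.npz")
f=lambda u,v:np.array([170+(u+.5)/3.3-.5,205+(v+.5)/3.3-.5])
def res(p):
    W,L=pts(p)
    return np.r_[proj(c,W([0,0,.062]))-f(638,148), proj(c,L(.128,0,.012))-f(630,249), proj(c,L(.066,-.063,.005))-f(541,208),proj(c,L(.066,.063,.005))-f(694,272)]
P0=atz(c,*f(638,148),.062)
s=least_squares(res,[P0[0],P0[1],np.pi-.3,1.8])
print(s.x.round(4),s.fun.round(1));W,L=pts(s.x);print("clip",np.round(L(.128,0,.012),4),"shutclip",np.round(W([-.062,0,.074]),4),"hinge",np.round(W([.066,0,.062]),4))
print("mush",atz(c,*f(624,162),.026))
for i in range(4): print(np.round([atz(c,*p,z) for p,z in [((427,212),.1),((291,300),.01),((344,174),.06),((226,230),.06)]],3)[i])
```

```text
[ 0.4851 -0.2009  2.7583  1.6532] [-0.3  1.  -0.6  0.8  0.2 -0.9  0.7 -0.8]
clip [ 0.403  -0.1678  0.1886] shutclip [ 0.5426 -0.2241  0.074 ] hinge [ 0.4239 -0.1762  0.062 ]
mush [ 0.47870065 -0.1967453   0.026     ]
[ 0.586 -0.367  0.1  ]
[ 0.35  -0.009  0.01 ]
[ 0.699 -0.154  0.06 ]
[0.538 0.171 0.06 ]
```

Emit:
drive_tool(series=[[[10,15,8],-3.2],[[15,21,8],-3.2],[[15,21,8],-3.2],[[15,21,8],-3.2],[[15,21,8],-3.2]], hand=-1)

```text
t: 0.52
eef_pos: [0.3266, -0.4145, 0.2973]
orientation: [0.996, 0.09, -0.0, -0.0]
force: [0.3, -0.7, 0.6]
grip_width: 0.0567
grip_force: 0.0
```

Emit:
drive_tool(series=[[[15,21,0],-3.2],[[15,21,0],-3.2],[[15,21,0],-3.2],[[15,21,0],-3.2],[[15,21,0],-3.2]])

```text
t: 0.93
eef_pos: [0.4016, -0.3095, 0.2971]
orientation: [0.999, -0.05, -0.0, -0.0]
force: [0.2, -0.7, 0.5]
grip_width: 0.0237
grip_force: 0.0
```

Emit:
drive_tool(series=[[[15,21,0],-3.2],[[15,21,0],-3.2],[[15,21,0],-3.2],[[15,21,0],-3.2],[[18,30,0],-3.2]])

```text
t: 1.35
eef_pos: [0.4794, -0.1964, 0.2971]
orientation: [0.982, -0.189, -0.0, 0.0]
force: [0.3, -0.5, 0.1]
grip_width: 0.0005
grip_force: 0.0
```

Emit:
drive_tool(series=[[[0,0,0],0],[[0,0,0],0],[[0,0,0],0]])

```text
t: 1.6
eef_pos: [0.4789, -0.1968, 0.2971]
orientation: [0.983, -0.186, -0.0, 0.0]
force: [-0.1, -1.3, 0.1]
grip_width: 0.0003
grip_force: 0.0
```

Run:
```python
from h import *
c=snap("scene","pics/s1.png")
print(proj(c,[.479,-.197,.03]))
```

```text
[305.47572912 269.49605114]
```

View pics/s1.png

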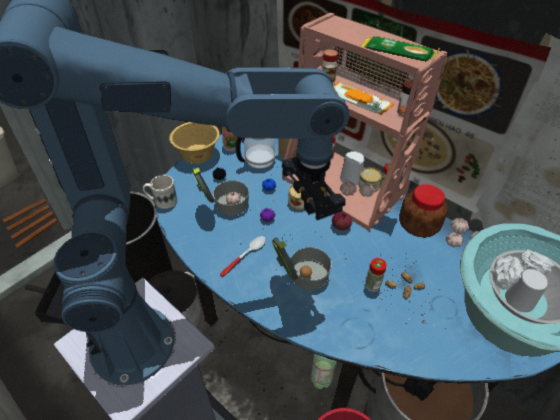

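Run:
```python
import cv2
a=cv2.imread("pics/s1.png")[225:305,255:345]
cv2.imwrite("pics/crop1.png",cv2.resize(a,None,fx=7,fy=7,interpolation=cv2.INTER_CUBIC))
```

```text
(no output)
```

View pics/crop1.png

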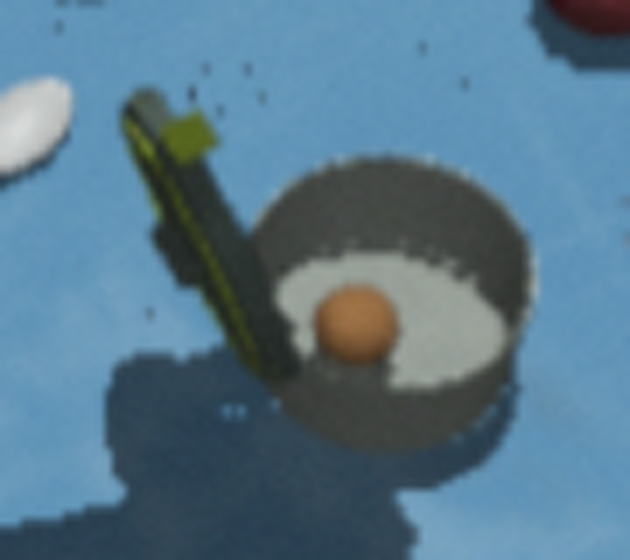

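Mushroom at (306,271), clip at (282,245), pot rim centre at about (311,268).

Run:
```python
from h import *
from scipy.optimize import least_squares
t=np.load("pics/top0.npz");s=np.load("pics/s1.npz")
print("mush",tri(t,(359.1,254.1),s,(306,271.4)),"clip",tri(t,(360.9,280.5),s,(282.1,244.7)),"rim",tri(t,(363.3,249.8),s,(310.7,267.8)))
f=lambda u,v:np.array([170+(u+.5)/3.3-.5,205+(v+.5)/3.3-.5])
def res(p):
    W,L=pts(p)
    return np.r_[proj(t,W([0,0,.062]))-f(638,148), proj(t,L(.128,0,.012))-f(630,249), proj(t,L(.066,-.063,.005))-f(541,208),proj(t,L(.066,.063,.005))-f(694,272),
      proj(s,L(.128,0,.012))-[282.1,244.7],proj(s,W([0,0,.062]))-[310.7,267.8]]
r=least_squares(res,[.485,-.2,2.75,1.75])
print(r.x.round(4),r.fun.round(1));W,L=pts(r.x);print("clip",np.round(L(.128,0,.012),4),"shutclip",np.round(W([-.062,0,.074]),4),"hinge",np.round(W([.066,0,.062]),4))
```

```text
mush (array([ 0.47853959, -0.19887643,  0.02250607]), np.float64(0.001504165290035785)) clip (array([ 0.40422106, -0.17007058,  0.18972862]), np.float64(0.0008989867220596469)) rim (array([ 0.48905885, -0.20758819,  0.03771792]), np.float64(0.0005297504754716919))
[ 0.483  -0.2052  2.7165  1.6437] [ 1.3  1.7  0.   0.5  1.2 -1.7  1.   0.2 -0.6  0.2 -1.6 -4.2]
clip [ 0.4035 -0.1692  0.1888] shutclip [ 0.5395 -0.2308  0.074 ] hinge [ 0.4229 -0.178   0.062 ]
```

Emit:
drive_tool(series=[[[0,-1,-20],0],[[0,0,-25],0],[[0,0,-25],0],[[0,0,-25],0],[[0,0,-25],0]])

```text
t: 2.07
eef_pos: [0.4784, -0.1992, 0.1764]
orientation: [0.982, -0.188, 0.0, 0.0]
force: [0.5, -0.0, 1.4]
grip_width: 0.0005
grip_force: 0.0
```

Emit:
drive_tool(series=[[[0,0,-25],0],[[0,0,-25],0],[[0,0,-20],0],[[0,0,-12],0],[[0,0,-6],0]])

```text
t: 2.48
eef_pos: [0.4778, -0.1982, 0.0876]
orientation: [0.982, -0.188, -0.001, -0.001]
force: [-0.7, 0.2, 0.6]
grip_width: 0.0006
grip_force: 0.0
```

Emit:
drive_tool(series=[[[0,0,0],0],[[0,0,0],0],[[0,0,0],0],[[0,0,0],0],[[0,0,0],0]])

```text
t: 2.9
eef_pos: [0.4799, -0.1982, 0.0905]
orientation: [0.982, -0.187, 0.001, 0.0]
force: [-0.0, 0.2, 0.7]
grip_width: 0.0001
grip_force: 0.0
```

Run:
```python
from h import *
c=snap("scene","pics/s2.png");a=c["color"][215:305,240:360]
cv2.imwrite("pics/crop2.png",cv2.resize(a,None,fx=6,fy=6,interpolation=cv2.INTER_CUBIC))
```

```text
(no output)
```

View pics/crop2.png

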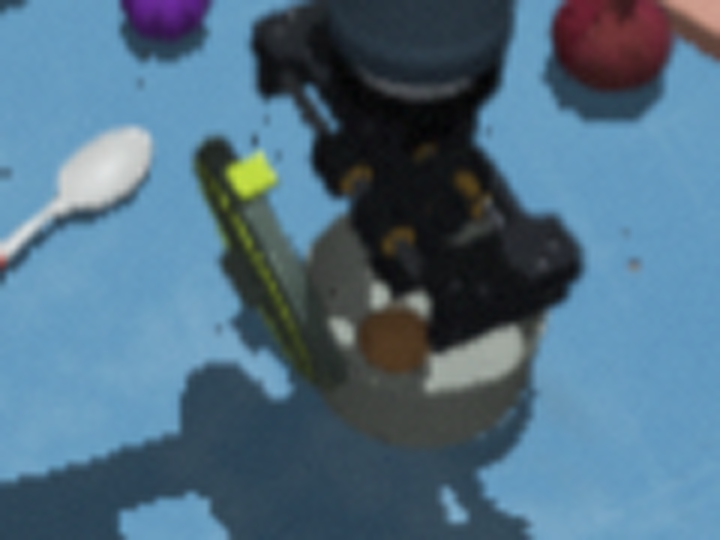

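The fingers are above the mushroom (about (306,271) in the full picture) and clear of the lid. I'll hold here for more than 2 s.

Emit:
drive_tool(series=[[[0,0,0],0],[[0,0,0],0],[[0,0,0],0],[[0,0,0],0],[[0,0,0],0]])

```text
t: 3.37
eef_pos: [0.4792, -0.1977, 0.0894]
orientation: [0.982, -0.187, -0.0, -0.0]
force: [0.2, 0.0, 0.7]
grip_width: 0.0007
grip_force: 0.0
```

Emit:
drive_tool(series=[[[0,0,0],0],[[0,0,0],0],[[0,0,0],0],[[0,0,0],0],[[0,0,0],0]])

```text
t: 3.78
eef_pos: [0.4792, -0.1978, 0.0894]
orientation: [0.982, -0.187, -0.0, -0.0]
force: [-0.5, 0.3, 0.4]
grip_width: 0.0004
grip_force: 0.0
```

Emit:
drive_tool(series=[[[0,0,0],0],[[0,0,0],0],[[0,0,0],0],[[0,0,0],0],[[0,0,0],0]])

```text
t: 4.2
eef_pos: [0.4792, -0.1978, 0.0894]
orientation: [0.982, -0.187, 0.0, -0.0]
force: [0.9, -0.9, 1.4]
grip_width: 0.0005
grip_force: 0.0
```

Emit:
drive_tool(series=[[[0,0,0],0],[[0,0,0],0],[[0,0,0],0],[[0,0,0],0],[[0,0,0],0]])

```text
t: 4.62
eef_pos: [0.4792, -0.1978, 0.0894]
orientation: [0.982, -0.187, -0.0, 0.0]
force: [0.1, 0.3, -0.4]
grip_width: 0.0003
grip_force: 0.0
```

Emit:
drive_tool(series=[[[0,0,0],0],[[0,0,0],0],[[0,0,0],0],[[0,0,0],0],[[0,0,0],0]])

```text
t: 5.03
eef_pos: [0.4792, -0.1978, 0.0894]
orientation: [0.982, -0.187, -0.0, -0.0]
force: [0.0, 0.9, 0.1]
grip_width: 0.0002
grip_force: 0.0
```

Emit:
drive_tool(series=[[[0,0,0],0],[[0,0,0],0],[[0,0,0],0],[[0,0,0],0],[[0,0,0],0]])

```text
t: 5.45
eef_pos: [0.4792, -0.1978, 0.0894]
orientation: [0.982, -0.187, 0.0, 0.0]
force: [-1.1, 0.2, -0.8]
grip_width: 0.0004
grip_force: 0.0
```

Emit:
drive_tool(series=[[[0,0,20],0],[[0,0,30],0],[[0,0,30],0],[[0,0,30],0],[[0,0,30],0]])

```text
t: 5.87
eef_pos: [0.479, -0.1976, 0.2308]
orientation: [0.982, -0.187, -0.0, -0.0]
force: [0.5, 0.2, 1.0]
grip_width: 0.0004
grip_force: 0.0
```

Emit:
drive_tool(series=[[[0,0,30],0],[[0,0,20],0],[[0,0,0],0]])

```text
t: 6.12
eef_pos: [0.4812, -0.1991, 0.2848]
orientation: [0.982, -0.187, 0.004, 0.002]
force: [0.1, -0.7, 0.0]
grip_width: 0.0006
grip_force: 0.0
```

Emit:
drive_tool(series=[[[-15,5,0],0],[[-22,9,0],0],[[-24,10,0],0],[[-24,10,0],0],[[-16,6,0],0]])

```text
t: 6.53
eef_pos: [0.3761, -0.1564, 0.2778]
orientation: [0.982, -0.187, -0.001, -0.001]
force: [0.1, -0.7, -0.1]
grip_width: 0.0002
grip_force: 0.0
```

Emit:
drive_tool(series=[[[-12,4,0],0],[[0,0,0],0],[[0,0,0],0],[[0,0,-15],0],[[0,0,-20],0]])

```text
t: 6.95
eef_pos: [0.3679, -0.1549, 0.2453]
orientation: [0.982, -0.187, 0.002, 0.001]
force: [-0.2, 0.2, -0.3]
grip_width: 0.0002
grip_force: 0.0
```

Emit:
drive_tool(series=[[[0,0,-25],0],[[0,0,-25],0],[[0,0,-15],0],[[0,0,0],0],[[0,0,0],0]])

```text
t: 7.37
eef_pos: [0.3663, -0.1536, 0.1787]
orientation: [0.982, -0.187, -0.001, -0.001]
force: [-0.7, -0.5, 0.6]
grip_width: 0.0
grip_force: 0.0
```

Run:
```python
from h import *
c=snap("scene","pics/s3.png");a=c["color"][195:305,220:360]
cv2.imwrite("pics/crop3.png",cv2.resize(a,None,fx=5,fy=5,interpolation=cv2.INTER_CUBIC))
```

```text
(no output)
```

View pics/crop3.png

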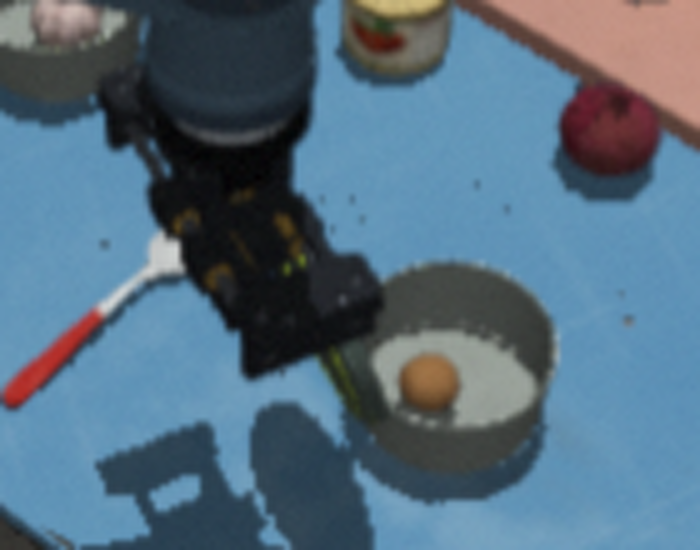

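The gripper is behind the still-open lid, whose lower part shows at about (290,270). Now I'll push slowly.

Emit:
drive_tool(series=[[[5,-2,0],0],[[5,-2,0],0],[[4,-2,0],0],[[4,-2,0],0],[[4,-1,0],0]])

```text
t: 7.83
eef_pos: [0.3889, -0.1633, 0.1799]
orientation: [0.982, -0.187, 0.0, 0.0]
force: [-0.8, 0.4, -0.7]
grip_width: 0.0006
grip_force: 0.3
```

Emit:
drive_tool(series=[[[3,-1,0],0],[[3,-1,0],0],[[3,-1,0],0],[[3,-2,0],0],[[3,-1,0],0]])

```text
t: 8.25
eef_pos: [0.4035, -0.1689, 0.1794]
orientation: [0.982, -0.187, -0.0, -0.0]
force: [-0.0, -0.1, 0.7]
grip_width: 0.0006
grip_force: 0.2
```

Emit:
drive_tool(series=[[[3,-1,0],0],[[3,-1,0],0],[[3,-1,0],0],[[3,-2,0],0],[[3,-1,0],0]])

```text
t: 8.67
eef_pos: [0.4185, -0.175, 0.1794]
orientation: [0.982, -0.187, 0.0, -0.0]
force: [-0.8, -0.7, -0.2]
grip_width: 0.0005
grip_force: 0.2
```

Emit:
drive_tool(series=[[[3,-1,0],0],[[3,-1,0],0],[[3,-1,0],0],[[3,-2,0],0],[[3,-1,0],0]])

```text
t: 9.08
eef_pos: [0.4335, -0.181, 0.1794]
orientation: [0.982, -0.187, -0.0, -0.0]
force: [-0.2, 0.1, 0.5]
grip_width: 0.0003
grip_force: 0.1
```

Run:
```python
from h import *
c=snap("top","pics/t4.png");s=snap("scene","pics/s4.png")
a=c["color"][210:310,310:420];b=s["color"][200:300,240:350]
cv2.imwrite("pics/crop4.png",cv2.resize(np.hstack([a,b]),None,fx=3.6,fy=3.6,interpolation=cv2.INTER_CUBIC))
```

```text
(no output)
```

View pics/crop4.png

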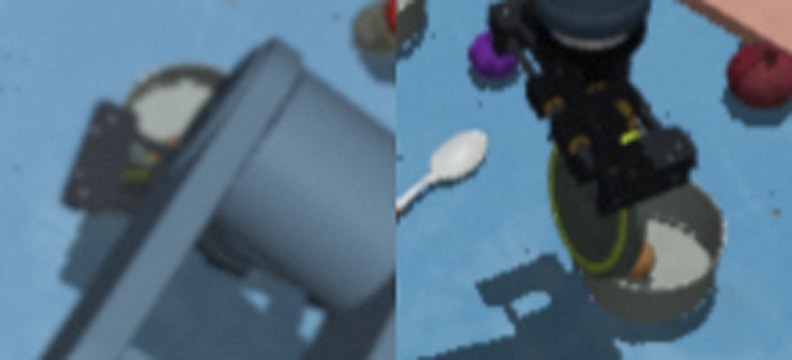

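The lid, with its yellow ring, is now roughly upright in front of the fingers at about (405,215 in the crop). I'll keep pushing.

Emit:
drive_tool(series=[[[3,-1,0],0],[[3,-1,0],0],[[3,-1,0],0],[[3,-2,0],0],[[3,-1,0],0]])

```text
t: 9.6
eef_pos: [0.4486, -0.1871, 0.1794]
orientation: [0.982, -0.187, 0.0, 0.0]
force: [-0.5, 0.3, 0.8]
grip_width: 0.0006
grip_force: 0.1
```

Emit:
drive_tool(series=[[[3,-1,0],0],[[3,-1,0],0],[[3,-1,0],0],[[3,-2,0],0],[[3,-1,0],0]])

```text
t: 10.02
eef_pos: [0.4636, -0.193, 0.1794]
orientation: [0.982, -0.187, 0.0, 0.0]
force: [0.3, 0.3, 0.2]
grip_width: 0.0004
grip_force: 0.0
```

Emit:
drive_tool(series=[[[3,-1,0],0],[[3,-1,0],0],[[3,-1,0],0],[[3,-2,0],0],[[3,-1,0],0]])

```text
t: 10.43
eef_pos: [0.4785, -0.199, 0.1794]
orientation: [0.982, -0.187, 0.0, 0.0]
force: [-0.1, -0.5, 0.3]
grip_width: 0.0005
grip_force: 0.0
```

Emit:
drive_tool(series=[[[0,0,0],0],[[0,0,0],0],[[0,0,0],0],[[0,0,0],0],[[0,0,0],0]])

```text
t: 10.85
eef_pos: [0.4781, -0.1987, 0.1794]
orientation: [0.982, -0.187, -0.0, -0.0]
force: [-0.0, 0.6, -0.3]
grip_width: 0.0004
grip_force: 0.0
```

Run:
```python
from h import *
c=snap("top","pics/t5.png");s=snap("scene","pics/s5.png")
a=c["color"][210:310,310:420];b=s["color"][200:300,240:350]
cv2.imwrite("pics/crop5.png",cv2.resize(np.hstack([a,b]),None,fx=3.6,fy=3.6,interpolation=cv2.INTER_CUBIC))
```

```text
(no output)
```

View pics/crop5.png

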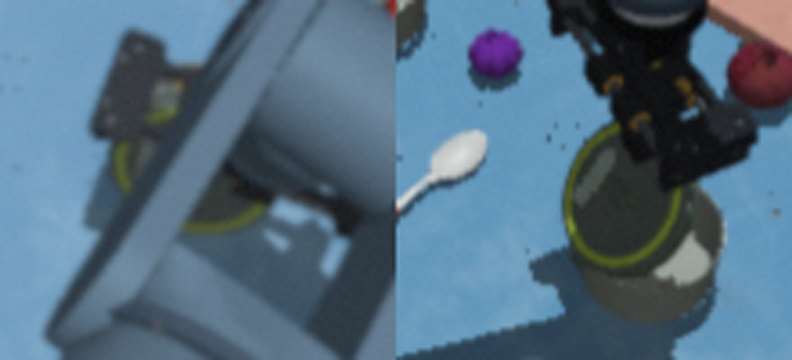

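The lid is part-way down, with its ring at about (630,190) in the crop, and it is falling ahead of the fingers. I'll wait and check numerically whether it's still dropping.

Emit:
drive_tool(series=[[[0,0,0],0],[[0,0,0],0],[[0,0,0],0],[[0,0,0],0],[[0,0,0],0]])

```text
t: 11.37
eef_pos: [0.4782, -0.1988, 0.1794]
orientation: [0.982, -0.187, 0.0, 0.0]
force: [-0.4, -0.1, -0.4]
grip_width: 0.0001
grip_force: 0.0
```

Emit:
drive_tool(series=[[[0,0,0],0],[[0,0,0],0],[[0,0,0],0],[[0,0,0],0],[[0,0,0],0]])

```text
t: 11.78
eef_pos: [0.4782, -0.1988, 0.1794]
orientation: [0.982, -0.187, -0.0, -0.0]
force: [0.5, 0.1, 0.7]
grip_width: 0.0001
grip_force: 0.0
```

```bash
cat >> h.py <<'E'
def ringinfo(col):
    h=cv2.cvtColor(col,cv2.COLOR_BGR2HSV);m=cv2.inRange(h,(25,110,60),(45,255,255))[200:310,240:370]
    y,x=np.nonzero(m);return len(x),x.min()+240,x.max()+240,y.min()+200,y.max()+200
E
python3 - <<'E'
from h import *
s5=cv2.imread("pics/s5.png");print(ringinfo(s5))
a=snap("scene","pics/s6.png")["color"];print(ringinfo(a))
print(cv2.absdiff(a,s5)[200:300,240:350].mean())
E
```

```text
(170, np.int64(287), np.int64(318), np.int64(234), np.int64(273))
(192, np.int64(289), np.int64(326), np.int64(239), np.int64(273))
4.9224848484848485
```

Still dropping; I'll wait until it stops, then retract to view.

Emit:
drive_tool(series=[[[0,0,0],0],[[0,0,0],0],[[0,0,0],0],[[0,0,0],0],[[0,0,0],0]])

```text
t: 12.25
eef_pos: [0.4782, -0.1988, 0.1794]
orientation: [0.982, -0.187, 0.0, 0.0]
force: [0.6, 0.1, 0.6]
grip_width: 0.0003
grip_force: 0.0
```

Emit:
drive_tool(series=[[[0,0,0],0],[[0,0,0],0],[[0,0,0],0],[[0,0,0],0],[[0,0,0],0]])

```text
t: 12.67
eef_pos: [0.4782, -0.1988, 0.1794]
orientation: [0.982, -0.187, 0.0, 0.0]
force: [0.3, 0.3, 0.1]
grip_width: 0.0005
grip_force: 0.0
```

Emit:
drive_tool(series=[[[0,0,0],0],[[0,0,0],0],[[0,0,0],0],[[0,0,0],0],[[0,0,0],0]])

```text
t: 13.08
eef_pos: [0.4782, -0.1988, 0.1794]
orientation: [0.982, -0.187, -0.0, -0.0]
force: [0.6, 0.4, -0.3]
grip_width: 0.0006
grip_force: 0.0
```

Emit:
drive_tool(series=[[[0,0,0],0],[[0,0,0],0],[[0,0,0],0],[[0,0,0],0],[[0,0,0],0]])

```text
t: 13.5
eef_pos: [0.4782, -0.1988, 0.1794]
orientation: [0.982, -0.187, 0.0, 0.0]
force: [-0.2, 0.6, -0.2]
grip_width: 0.0002
grip_force: 0.0
```

Run:
```python
from h import *
b=cv2.imread("pics/s6.png")
a=snap("scene","pics/s7.png")["color"];print(ringinfo(a))
print(cv2.absdiff(a,b)[200:300,240:350].mean())
```

```text
(226, np.int64(291), np.int64(331), np.int64(244), np.int64(275))
4.983575757575758
```

Emit:
drive_tool(series=[[[0,0,20],0],[[0,0,30],0],[[0,0,30],0],[[0,0,30],0],[[0,0,20],0]])

```text
t: 13.97
eef_pos: [0.4788, -0.1992, 0.3126]
orientation: [0.982, -0.187, 0.002, 0.001]
force: [0.7, -1.2, 0.6]
grip_width: 0.0003
grip_force: 0.0
```

Emit:
drive_tool(series=[[[0,0,0],0],[[0,0,0],0]])

```text
t: 14.13
eef_pos: [0.4787, -0.1991, 0.3104]
orientation: [0.982, -0.187, 0.001, 0.001]
force: [-1.0, 0.1, -1.0]
grip_width: 0.0005
grip_force: 0.0
```

Run:
```python
from h import *
a=snap("scene","pics/s8.png")["color"];print(ringinfo(a))
o=cv2.imread("pics/s1.png")
cr=lambda i:cv2.resize(i[225:305,265:345],None,fx=5,fy=5,interpolation=cv2.INTER_CUBIC)
cv2.imwrite("pics/crop8.png",np.hstack([cr(o),cr(a)]))
```

```text
(248, np.int64(291), np.int64(331), np.int64(200), np.int64(275))
```

View pics/crop8.png

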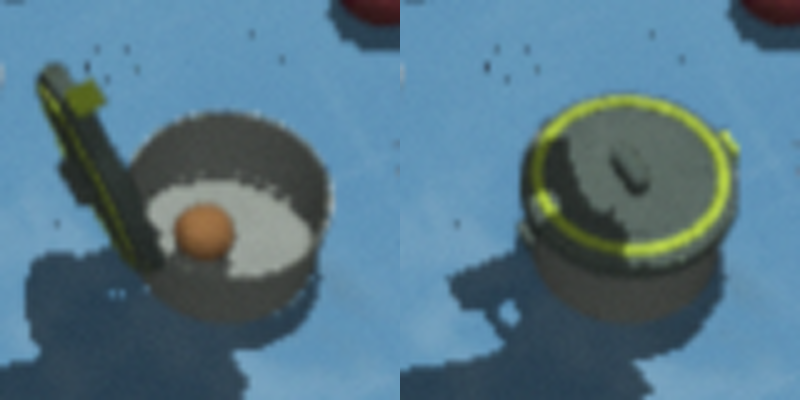

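Right half: the lid has dropped to (nearly) shut. Clip at about (331,253.5), ring centre at (311.4,260), and a small knob in the middle. Left half, for comparison: the pot hasn't moved.

Run:
```python
from h import *
s=np.load("pics/s8.npz")
c=atz(s,331,253.5,.074);r=atz(s,311.4,260,.074);d=(c-r)[:2]
print(c,r,np.linalg.norm(d),np.degrees(np.arctan2(d[1],d[0])))
# ring rows detail and clip pixels
h=cv2.cvtColor(s["color"],cv2.COLOR_BGR2HSV);m=cv2.inRange(h,(25,90,50),(45,255,255))[235:285,280:345]
n,l,st,ce=cv2.connectedComponentsWithStats(m)
for i in range(1,n):
    if st[i,4]>3: print(st[i],ce[i]+[280,235])
y,x=np.nonzero(l==1+np.argmax(st[1:,4]));print(cv2.fitEllipse(np.c_[x+280,y+235].astype(np.float32)))
for q in (0,.1,.2):
    W,L=pts([.487,-.204,np.pi-.39,q]);print(q,proj(s,L(.128,0,.012)),proj(s,L(.066,0,.012)))
```

```text
[ 0.54602906 -0.23447449  0.074     ] [ 0.48986701 -0.20723692  0.074     ] 0.06241842967397518 -25.872545151332176
[ 11   9  41  33 294] [310.85714286 260.46258503]
((310.7344970703125, 259.65460205078125), (29.811038970947266, 38.043827056884766), 93.68513488769531)
0 [328.74436604 252.58088655] [309.88233218 259.98878775]
0.1 [328.5694839  250.04429446] [309.53281936 258.77368872]
0.2 [328.00035018 247.67099804] [308.97598114 257.66663053]
```

Emit:
drive_tool(series=[[[14,-7,-20],0],[[14,-7,-30],0],[[14,-7,-30],0],[[0,0,-30],0],[[0,0,-30],0]])

```text
t: 14.6
eef_pos: [0.5193, -0.2192, 0.1656]
orientation: [0.982, -0.187, -0.002, -0.001]
force: [0.4, -0.4, -0.3]
grip_width: 0.0005
grip_force: 0.0
```

Emit:
drive_tool(series=[[[0,0,-25],0],[[0,0,-20],0],[[0,0,-10],0],[[0,0,-5],0],[[0,0,0],0]])

```text
t: 15.02
eef_pos: [0.5192, -0.2191, 0.1077]
orientation: [0.982, -0.187, -0.002, -0.001]
force: [-0.1, -0.5, 0.2]
grip_width: 0.0006
grip_force: 0.0
```

Emit:
drive_tool(series=[[[0,0,0],0],[[0,0,-2],0],[[0,0,-2],0],[[0,0,-2],0],[[0,0,-1],0]])

```text
t: 15.43
eef_pos: [0.5204, -0.2199, 0.1028]
orientation: [0.982, -0.187, 0.0, 0.0]
force: [0.4, -0.6, 0.7]
grip_width: 0.0008
grip_force: 0.0
```

Emit:
drive_tool(series=[[[0,0,-1],0],[[0,0,-1],0],[[0,0,-1],0],[[0,0,-1],0],[[0,0,-1],0]])

```text
t: 15.85
eef_pos: [0.5202, -0.2198, 0.0973]
orientation: [0.982, -0.187, -0.0, -0.0]
force: [-0.5, -0.2, -0.7]
grip_width: 0.0008
grip_force: 0.0
```

Emit:
drive_tool(series=[[[0,0,-1],0],[[0,0,-1],0],[[0,0,-1],0],[[0,0,-1],0],[[0,0,0],0]])

```text
t: 16.27
eef_pos: [0.5202, -0.2198, 0.0936]
orientation: [0.982, -0.187, -0.0, -0.0]
force: [-0.5, 0.1, 2.2]
grip_width: 0.0
grip_force: 0.9
```

Contact just starting at about shut height; pressing slightly.

Emit:
drive_tool(series=[[[0,0,-0.5],0],[[0,0,0],0]])

```text
t: 16.43
eef_pos: [0.5203, -0.2198, 0.0935]
orientation: [0.982, -0.187, -0.0, 0.0]
force: [-2.6, 0.5, 6.5]
grip_width: 0.0005
grip_force: 3.1
```

Emit:
drive_tool(series=[[[0,0,-0.5],0],[[0,0,0],0]])

```text
t: 16.6
eef_pos: [0.5204, -0.2199, 0.0935]
orientation: [0.982, -0.187, 0.0, 0.0]
force: [-3.6, 2.3, 9.5]
grip_width: 0.0004
grip_force: 4.6
```

Solid at 74.5 mm, so the lid is shut. I'll lift off and move over the clip.

Emit:
drive_tool(series=[[[0,0,0],0],[[0,0,2],0],[[0,0,10],0],[[0,0,25],0],[[0,0,35],0]])

```text
t: 17.02
eef_pos: [0.5183, -0.2186, 0.1626]
orientation: [0.982, -0.187, -0.003, -0.001]
force: [1.2, -0.0, 0.1]
grip_width: 0.0007
grip_force: 0.0
```

Emit:
drive_tool(series=[[[0,0,40],0],[[0,0,40],0],[[0,0,40],0],[[0,0,20],0],[[0,0,0],0]])

```text
t: 17.43
eef_pos: [0.5224, -0.2212, 0.3117]
orientation: [0.982, -0.187, 0.005, 0.002]
force: [0.9, -0.4, 0.7]
grip_width: 0.0006
grip_force: 0.0
```

Run:
```python
from h import *
s=snap("scene","pics/s9.png");a=s["color"]
h=cv2.cvtColor(a,cv2.COLOR_BGR2HSV);m=cv2.inRange(h,(25,90,50),(45,255,255))[240:285,280:345]
n,l,st,ce=cv2.connectedComponentsWithStats(m)
i=1+np.argmax(st[1:,4]);print(st[i],ce[i]+[280,240])
y,x=np.nonzero(l==i);e=cv2.fitEllipse(np.c_[x+280,y+240].astype(np.float32));print(e,atz(s,*e[0],.074))
k=cv2.inRange(h,(25,90,50),(45,255,255))[244:264,320:340];print('\n'.join(''.join('#' if v else '.' for v in r) for r in k))
b=cv2.imread("pics/s8.png");print("diff s8->s9 around pot",cv2.absdiff(a,b)[255:300,285:340].mean())
print(ctrl.read_state()["eef_pos"])
```

```text
[ 11   4  41  33 289] [311.12456747 260.37716263]
((310.718505859375, 259.658447265625), (29.84844398498535, 38.00234603881836), 93.41109466552734) [ 0.4895118  -0.20502439  0.074     ]
....................
....................
....................
##..................
####................
.####...............
...###..............
....###.............
.....######.........
......######........
......######........
.......###.#........
.......####.........
........###.........
........###.........
........###.........
........###.........
........###.........
........###.........
........###.........
diff s8->s9 around pot 15.787474747474748
[ 0.52141946 -0.22055008  0.30819955]
```

Emit:
drive_tool(series=[[[12,-6,-15],0],[[12,-6,-30],0],[[0,0,-35],0],[[0,0,-35],0],[[0,0,-30],0]])

```text
t: 17.9
eef_pos: [0.5425, -0.2306, 0.1551]
orientation: [0.982, -0.187, -0.002, -0.001]
force: [0.4, 0.4, -0.0]
grip_width: 0.0002
grip_force: 0.0
```

Emit:
drive_tool(series=[[[0,0,-20],0],[[0,0,-10],0],[[0,0,-3],0],[[0,0,0],0],[[0,0,0],0]])

```text
t: 18.32
eef_pos: [0.5448, -0.2322, 0.1274]
orientation: [0.982, -0.187, 0.001, 0.0]
force: [0.6, 0.1, 0.8]
grip_width: 0.0003
grip_force: 0.0
```

Emit:
drive_tool(series=[[[0,0,0],0],[[0,0,0],0],[[0,0,0],0],[[0,0,0],0],[[0,0,0],0]])

```text
t: 18.73
eef_pos: [0.5444, -0.2319, 0.1269]
orientation: [0.982, -0.187, 0.0, 0.0]
force: [-0.3, 0.3, 0.0]
grip_width: 0.0004
grip_force: 0.0
```

Emit:
drive_tool(series=[[[0,0,0],0],[[0,0,0],0],[[0,0,0],0],[[0,0,0],0],[[0,0,0],0]])

```text
t: 19.15
eef_pos: [0.5442, -0.2318, 0.1264]
orientation: [0.982, -0.187, -0.0, -0.0]
force: [0.3, 0.2, -0.5]
grip_width: 0.0005
grip_force: 0.0
```

Emit:
drive_tool(series=[[[0,0,0],0],[[0,0,0],0],[[0,0,0],0],[[0,0,0],0],[[0,0,0],0]])

```text
t: 19.57
eef_pos: [0.5442, -0.2318, 0.1264]
orientation: [0.982, -0.187, -0.0, -0.0]
force: [-0.1, 0.1, 0.6]
grip_width: 0.0003
grip_force: 0.0
```

Emit:
drive_tool(series=[[[0,0,0],0],[[0,0,0],0],[[0,0,0],0],[[0,0,0],0],[[0,0,0],0]])

```text
t: 19.98
eef_pos: [0.5442, -0.2318, 0.1265]
orientation: [0.982, -0.187, 0.0, 0.0]
force: [-0.0, -0.4, 0.3]
grip_width: 0.0005
grip_force: 0.0
```

Emit:
drive_tool(series=[[[0,0,0],0],[[0,0,0],0],[[0,0,0],0],[[0,0,0],0],[[0,0,0],0]])

```text
t: 20.4
eef_pos: [0.5442, -0.2318, 0.1264]
orientation: [0.982, -0.187, 0.0, -0.0]
force: [0.0, 0.0, 0.1]
grip_width: 0.0002
grip_force: 0.0
```

Emit:
drive_tool(series=[[[0,0,0],0],[[0,0,0],0],[[0,0,0],0],[[0,0,0],0],[[0,0,0],0]])

```text
t: 20.82
eef_pos: [0.5442, -0.2318, 0.1264]
orientation: [0.982, -0.187, 0.0, 0.0]
force: [-0.8, 0.9, -0.7]
grip_width: 0.0003
grip_force: 0.0
```

Emit:
drive_tool(series=[[[0,0,0],0],[[0,0,0],0],[[0,0,0],0],[[0,0,0],0],[[0,0,0],0]])

```text
t: 21.23
eef_pos: [0.5442, -0.2318, 0.1264]
orientation: [0.982, -0.187, 0.0, 0.0]
force: [-0.8, -0.4, -0.2]
grip_width: 0.0002
grip_force: 0.0
```

```bash
python3 -c "
from plant import ctrl
print(ctrl.job_done())"
```

```text
the job is handed in; nothing more can be done
None
```

I pointed at the mushroom for over 2 s, swung its lid over and pressed it shut without any measurable shift of the pot, and handed the job in at about 21 s with the fingertips still pointing about 33 mm above the green clip; no verdict was returned.

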